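# Pin down the clamp strap of the engraving jig

## Robot

A 7-joint arm with a two-finger parallel gripper is mounted at the origin on the work surface. World frame = base frame: x ahead of the robot, y to its left, z up, the work surface at z = 0. Lengths are in mm, angles in rad, forces in N, time in s.
With the tool pointing down it reaches from about 425 to 875 mm from the base axis. Payload 4.7 kg.
Tool frame: the origin (TCP) lies midway between the tips of the shut fingers; the grasp point (between the pads) lies 19 mm behind it; z points along the fingers, y is the line along which they close (so a half turn about z gives the same grasp; the last joint's range is limited). The gripper opens to 87 mm and grips with 3 to 60 N. Pads are 19 mm wide; open, the fingers measure 117 mm over their backs; the gripper's body (75 mm by 190 mm) begins 51 mm behind the grasp point.
Start: joints at [-1.093, 0.321, -0.07, 1.45, 0.023, 1.371, -0.057], TCP at [290.807, 581.341, 222.587] pointing down, gripper open.
Joint ranges: [-2.86, 2.86], [-0.3, 2.09], [-1.38, 1.24], [0.06, 2.45], [-1.56, 4.7], [0.09, 2.05], [-2.69, 2.69]. Speed limits (rad/s): [2.57, 2.57, 3.14, 3.14, 3.14, 3.14, 3.14].

## Interface

Orientations are given as a rotation vector (axis times angle).
In Python, from workcell import sensors, imaging, ticket gives the robot as it stands.
- The arm moves only by the tool jog_arm, never from a script. Its argument "commands" is a list of rows, each a list of 3 entries, a list of its own where there are three numbers: the turn, a rotation vector about the world's x, y, z scaled (see below), then the shift along the world's x, y, z scaled (see below), then the closure, from 0 (fully open) to 1 (shut). In form: [[[wx, wy, wz], [x, y, z], claw], ...]. A call has 1 to 8 rows; each row is the pose to reach, as a shift and turn from the pose commanded when the call began; what a row does not reach only later rows make up. The controller multiplies each number of a shift by 0.5 m and each number of a turn by 45 degrees. A row lasts 1/12 s, in which the tool goes at most 41.7 mm and 7.16 degrees, less where a joint would pass 70% of its speed; a pose out of reach is approached as far as the arm can. A call with a number of a shift or a turn outside -1 to 1 is refused whole. A call with a gripper value outside its range is refused whole. The fingers move at their own pace and stop on an object; "squeeze" is the grip in N (left out, the last holds). Time passes only in rows, so rows that repeat a pose let the fingers close. It gives the time, the measured TCP pose, the force, the opening and the grip force at its end, in the units of the state.
- sensors.get_state(): the state, without advancing time (a new reading comes with each control period).
- imaging.snapshot(name): name is "scene" or "top"; returns the picture (480x640x3 uint8, blue, green, red); there is no depth.
- imaging.camera_info(name): a dict with "fx", "fy", "cx", "cy" (pixels), "k1" (the pictures are not rectified: a ray, as slopes to the right and down, at radius r is drawn at 1 + k1 r^2 times it, then the intrinsics apply), "R" (3x3) and "t" (3): a world point X has camera coordinates R X + t. Camera axes: x right, y down, z forward; pixel columns grow to the right and rows downward; lengths in mm; the calibration is good to about 2 mm. A picture is of the moment at which its call begins. camera_info takes no time and is no camera call.
- ticket.close_job(): hands the job in; it is judged then, once.
The state is a dict: "t": time; "joints": joint angles; "dq": joint speeds; "joint_efforts": joint torques, N m; "ee_pos": TCP position; "tcp_rot": TCP orientation; "force": force on the tool from outside, world axes, zero at the start; "torque": the same for the moment, N m; "width": opening from 0.0 (shut) to 1.0 (fully open); "gripper_force": force on a finger pad.
Only numpy, scipy, OpenCV 4.12 (cv2) and the standard library are available. Lean on these libraries where they do the work, as an engineer would, in place of code of your own. Each camera call takes 0.05 s, during which the arm holds its last target. There are 200 camera calls.

## Task

Clamp the copper plate in the jig: press the hinged strap fully down so that its tongue stands in the fork, then slide the loose T-headed pin along the two V-rests in front of the fork, through fork and tongue, until the head is fully home against the rear V-rest. Leave the copper plate on its block and everything else on the bench where it is.

Things in the scene. Friction and masses are not known exactly. Their poses are not given: they have to be found in the camera images.
- jig: clamping jig, dark iron bed fixed to the bench, 130 (x) x 300 (y) x 18 mm, and a bed tongue 50 wide reaching to x = -95 at y = 110 under the V-rests. Origin under its centre, on the bench. In its frame (mm): round wooden block, radius 62, top z = 40, at (0, -10), carrying the copper plate; fork at y = 110; strap hinge at y = -110
- hinge_pt (a point): point on the strap's hinge axis, (0, -110, 60) mm in the jig's frame; the axis is the jig's x axis. Two lugs beside it, 72 high
- fork (a point): midpoint between the fork's cheeks on the line of their holes: (0, 110, 60) mm in the jig's frame, same axes; its x is the direction in which the pin goes in. Two upright cheeks, 8 thick (x -14 to -6 and 6 to 14 from here), 42 wide in y, tops 18 above this point, each with a 15 mm round hole along x
- rests (a point): point on the line of the holes, on the robot's side of the fork: x = -51.5 mm from point fork, y and z the same; midway between two V-rests, 12 thick, at x -89 to -77 and -26 to -14 from fork, open upward, 25 wide at the mouth, tops 4 above the line. Between them 51 clear, bed 42 below. A 12 mm shaft lying in both V's is on the line of the holes. Open behind the rear rest
- strap (a joint): angle of the strap, a steel bar hinged on the jig: 0 = down, level (a stop), grows as it swings up about the jig's x axis; rad, up to 1.3. A stiff friction hinge: it stays where it is left; a few N at the push point moves it
- strap_push (a point): mid-point of the strap's upper face, 150 mm from the hinge axis: press here. Strap 30 wide, 8 thick, mid-plane through the hinge axis, 180 long; then an upright tongue 9 thick, 32 high, with a 16 mm hole 220 from the hinge axis, end at 237. Down, the tongue stands between the cheeks with all holes in line, and the wooden pad under the strap is 2 mm above the plate
- pin: loose steel pin: round shaft 12 mm diameter, 115 long, chamfered nose at +x, flat T-head at -x, 10 (x) x 30 (y) x 12 (z). Lies flat on the bench, left or right of the jig. Origin on the axis at mid-shaft, x to the nose. About 100 g; balances 7 mm from the origin towards the head. Home: head against the rear V-rest, origin 31.5 before point fork, nose 12 out of the far cheek
- pin_nose (a point): centre of the pin's nose end, 57.5 mm from the origin along +x
- pin_head (a point): centre of the back face of the T-head, 67.5 mm from the origin along -x
- copper_plate: engraved copper plate, 140 mm across, rim 7.5 mm high, loose on the jig's wooden block under the strap; origin under its centre
- chisel: the plain square steel chisel bar, 120 x 12 x 12 mm, no head, lying on the bench (not the pin); origin at its centre, x along it
- bowl: copper bowl, 130 mm across, 50 mm high; origin under its centre
- pot: copper mug, 90 mm across, 75 mm high, handle on its +y; origin under its centre
- hammer: hammer lying on the bench; origin on the bench under its middle
Not all that is in view belongs to the job. What is shaped like the copper_plate but green or white is not meant.

How it is judged (in metres and radians):
At the end, for the whole second after the job is handed in: Strap down (within 0.04 rad); pin through both cheeks and the tongue (nose within 6 mm of the holes' line, pin within 0.08 rad of it), head within 4.5 mm of home against the rear V-rest, at rest; copper plate still on its block (centre within 30 mm of the jig's) (value of joint strap below 0.04 rad and x of pin_nose in the frame of fork above 0.0215 m and y of pin_nose in the frame of fork between -0.006 and 0.006 m and z of pin_nose in the frame of fork between -0.006 and 0.006 m and angle between the x axis of pin and the x axis of fork, either way round below 0.08 rad and linear speed of pin below 0.02 m/s and horizontal distance between copper_plate and jig below 0.03 m); the robot touches nothing.
It fails at once if the copper plate is shifted by more than 15 mm (distance of copper_plate from where it was at the start of the episode above 0.015 m).
It fails at once if a bystander (chisel, bowl, mug, hammer) is moved by more than 30 mm (distance of any of chisel, bowl, pot, hammer from where it was at the start of the episode above 0.03 m).
It also fails if it takes over 58 s, if anything falls off the work surface, if the arm or the gripper's body presses on something with over 40 N, if the wrist force passes 120 N, or if a joint passes its speed limit or range.

## Working session

There is one attempt and no reset: what is moved stays moved. The work goes in short steps, Python scripts to look and compute and a tool call to move; the robot and the scene stay as the last step left them, time stands still between calls to the robot, and variables do not carry over. Pictures are saved under pics/ and viewed, at most 10 in all, crops included, and the job is handed in when it is done.

Besides the shell and the picture viewer there is one more tool, called after "Call:" by a JSON object that holds its "op" and its "data". jog_arm: Moves the arm, as the interface text tells. Shifts and turns lie within -1 to 1; 1 stands for 0.5 m of shift or 45 degrees of turn. Its arguments: {"type":"object","properties":{"commands":{"type":"array","items":{"type":"array"}},"squeeze":{"type":"number"}},"required":["commands"]}

```bash
mkdir -p pics; ls; cat > h.py <<'E'
import numpy as np, cv2
from workcell import sensors, imaging, ticket
E
python3 - <<'E'
from h import *
s=sensors.get_state(); print(s)
for n in("scene","top"):
    c=imaging.camera_info(n); print(n,c)
    im=imaging.snapshot(n); cv2.imwrite(f"pics/{n}0.png",im)
E
```

```text
pics
{'t': 0.0, 'joints': array([-1.09292319,  0.32179768, -0.070105  ,  1.45163388,  0.02260292,
        1.37079681, -0.05691499]), 'dq': array([-0.00374509,  0.00025136, -0.00186707,  0.00228531, -0.00030961,
        0.0012782 ,  0.00159547]), 'joint_efforts': array([ 6.24966788e-06, -4.91288173e+01, -4.03948138e-01, -3.12525594e+01,
       -6.40731817e-02,  4.38777928e-02,  1.84601813e-04]), 'ee_pos': array([290.55649375, 580.8457601 , 221.49875158]), 'tcp_rot': array([-7.21852344e-01, -3.05719315e+00,  2.85540940e-03]), 'force': array([-0.25089301, -0.51166727,  0.29601971]), 'torque': array([ 3.53848028e-02, -8.15739324e-03,  6.74714989e-06]), 'gripper_force': 0.0, 'width': 1.0014132860892448}
scene {'fx': 596.618021361526, 'fy': 596.618021361526, 'cx': 322.4066078821205, 'cy': 253.29382343062358, 'k1': -0.03140826433913523, 'R': array([[-0.76270005,  0.64673434, -0.00482974],
       [ 0.37988682,  0.44193551, -0.81263707],
       [-0.52342587, -0.62163309, -0.58275009]]), 't': array([ 477.58949234, -100.3014395 , 1777.83588711])}
top {'fx': 584.402571342611, 'fy': 584.402571342611, 'cx': 315.8518964900179, 'cy': 239.30290496611693, 'k1': 0.057508803819657076, 'R': array([[ 0.00572998, -0.99983808, -0.01705796],
       [-0.99562718, -0.00411365, -0.09332526],
       [ 0.09323998,  0.01751813, -0.99548954]]), 't': array([ -72.34509582,  517.40774138, 1421.44467842])}
```

View pics/scene0.png

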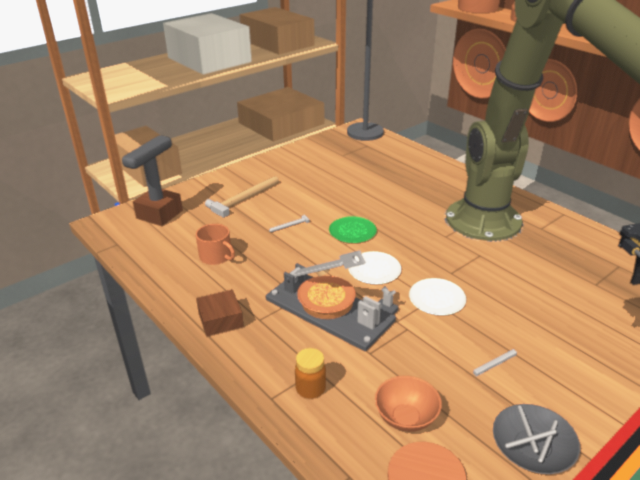

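View pics/top0.png

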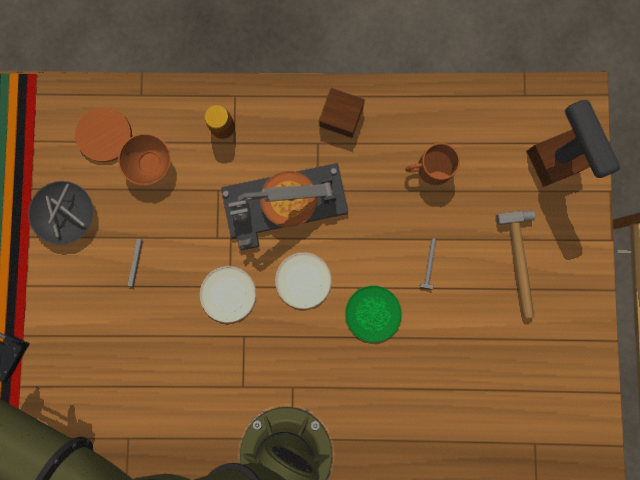

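Scene view: the jig is at about (335,305), with the strap raised and the hinge at (295,280). Candidates for the pin:
- Top (430,264), scene (290,224): a bar with a T-head.
- Top (135,263), scene (495,362): a plain bar, so the chisel.
- Top (61,212): bars in a dish.

The first one fits the description. I'll confirm it in an enlarged crop.

```bash
python3 - <<'E'
from h import *
t=cv2.imread("pics/top0.png"); s=cv2.imread("pics/scene0.png")
f=lambda im,x,y,w,h,k: cv2.resize(im[y:y+h,x:x+w],None,fx=k,fy=k,interpolation=cv2.INTER_CUBIC)
a=np.hstack([f(t,215,155,140,100,4),f(t,400,230,60,100,4)[:400]])
b=np.hstack([f(s,262,245,140,100,4)[:200*2],f(s,260,205,60,50,4).repeat(1,0) if 0 else np.vstack([f(s,260,200,60,50,4),f(t,105,230,60,50,4)])])
c=np.vstack([a,b]); c=cv2.resize(c,(800,800)) 
cv2.imwrite("pics/c1.png",c[:400]); cv2.imwrite("pics/c2.png",c[400:])
c=cv2.resize(c,(600,600),interpolation=cv2.INTER_AREA)
cv2.imwrite("pics/c.png",c)
E
```

```text
(no output)
```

View pics/c1.png

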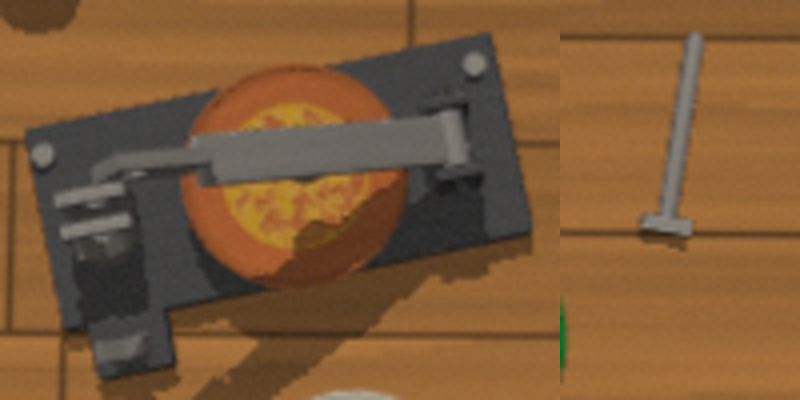

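View pics/c2.png

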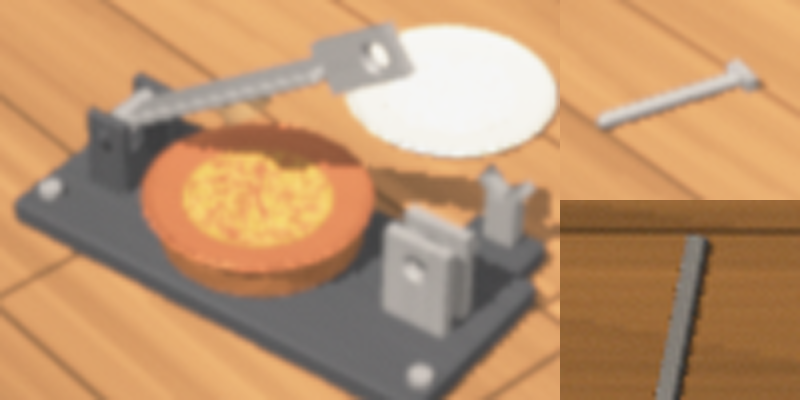

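The crop confirms it: the pin is the T-headed bar at top (430,264), with its head at (427,287) and nose at (434,238). The chisel at (135,263) has no head. The strap stands partly raised, with its tongue hole at scene (356,259). Next I'll fit the poses from both views.

```bash
cat >> h.py <<'E'
from scipy.optimize import least_squares
CI={n:imaging.camera_info(n) for n in("scene","top")}
def proj(n,X):
    c=CI[n]; p=np.atleast_2d(X)@c["R"].T+c["t"]; s=p[:,:2]/p[:,2:]
    s=s*(1+c["k1"]*(s**2).sum(1,keepdims=True)); return s*[c["fx"],c["fy"]]+[c["cx"],c["cy"]]
def Rz(a): return np.array([[np.cos(a),-np.sin(a),0],[np.sin(a),np.cos(a),0],[0,0,1]])
E
python3 - <<'E'
from h import *
T=lambda u,v:(215+u/4,155+v/4); S=lambda u,v:(262+u/4,245+v/4)
obs=[("top",(65,150,18),T(25,130)),("top",(65,-150,18),T(490,35)),("top",(-65,-150,18),T(532,230)),
("top",(-95,135,18),T(105,380)),("top",(-95,85,18),T(172,365)),("top",(10,110,78),T(90,193)),("top",(-10,110,78),T(95,226)),
("scene",(65,-150,18),S(17,207)),("scene",(-95,135,18),S(546,255)),("scene",(14,110,60),S(413,269)),("scene",(14,89,78),S(386,230)),("scene",(14,131,78),S(452,245))]
def res(p):
    return np.concatenate([(proj(n,Rz(p[3])@np.array(X)+[p[0],p[1],p[2]])[0]-o) for n,X,o in obs])
r=least_squares(res,[550,0,0,.2],loss="soft_l1"); p=r.x; print("jig x y z yaw",p.round(3)); print(res(p).reshape(-1,2).round(1).tolist())
J=Rz(p[3]); O=p[:3]
# strap angle from tongue hole, two views
def hole(th): return J@np.array([0,-110+220*np.cos(th),60+220*np.sin(th)])+O
th=least_squares(lambda a:(proj("scene",hole(a[0]))[0]-S(375,55)),[.5]); print("theta",th.x,th.fun, proj("top",hole(th.x[0])))
# pin
def tri(a,b): return least_squares(lambda X:np.concatenate([proj("top",X)[0]-a,proj("scene",X)[0]-b]),[500,-300,6])
n=tri((400+(695-560)/4,230+33/4),(260+(603-560)/4,200+123/4)); h=tri((400+(666-560)/4,230+230/4),(260+(748-560)/4,200+73/4))
for q in(n,h): print(q.x.round(1),q.fun.round(2))
d=n.x-h.x; print("len",np.linalg.norm(d),"yaw",np.arctan2(d[1],d[0]))
# model fit of pin (z=6 fixed), refine by mask
t=cv2.imread("pics/top0.png"); s=cv2.imread("pics/scene0.png")
for im,(x,y,w,hh) in((t,(410,232,40,62)),(s,(262,208,52,30))):
    hsv=cv2.cvtColor(im[y:y+hh,x:x+w],cv2.COLOR_BGR2HSV); m=(hsv[...,1]<90).astype(np.uint8)
    k,l,st,ce=cv2.connectedComponentsWithStats(m); i=1+st[1:,4].argmax(); ys,xs=np.nonzero(l==i)
    pts=np.c_[xs+x,ys+y].astype(np.float32); vx,vy,cx,cy=cv2.fitLine(pts,cv2.DIST_HUBER,0,.01,.01).ravel(); tt=(pts-[cx,cy])@[vx,vy]
    print(len(pts),(cx,cy),(vx,vy),np.array([cx,cy])+np.outer([tt.min(),tt.max()],[vx,vy]))
E
```

```text
jig x y z yaw [ 6.12683e+02  1.04550e+01 -2.01900e+00  2.26000e-01]
[[-1.1, 2.2], [-0.7, -0.2], [0.3, 1.2], [-2.1, 0.5], [0.9, -0.2], [-0.9, 0.5], [-0.4, 0.3], [-1.4, -1.8], [-0.6, -3.1], [-0.3, 0.3], [-1.0, 0.4], [-1.9, 3.9]]
theta [0.60799226] [-0.20048226  0.10474313] [[247.54635938 196.72901001]]
[ 521.1 -361.2    4.8] [-0.77  0.89 -1.36 -0.22]
[ 399.6 -342.2    6.2] [-0.5   0.54 -0.89 -0.11]
len 122.97042326533288 yaw -0.155319530056949
264 (np.float32(429.40454), np.float32(263.94452)) (np.float32(0.1524069), np.float32(-0.98831785)) [[425.74854 287.6528 ]
 [433.41922 237.91043]]
202 (np.float32(289.26523), np.float32(223.58887)) (np.float32(0.95358604), np.float32(-0.30112067)) [[268.70947 230.07991]
 [308.2411  217.59673]]
```

```bash
cat > ov.py <<'E'
from h import *
def box(x0,x1,y0,y1,z0,z1):
    c=[(x,y,z) for x in(x0,x1) for y in(y0,y1) for z in(z0,z1)]
    return [(c[i],c[j]) for i in range(8) for j in range(i) if sum(a!=b for a,b in zip(c[i],c[j]))==1]
jigseg=box(-65,65,-150,150,0.01,18)+box(-95,-65,85,135,.01,18)+box(6,14,89,131,18,78)+box(-14,-6,89,131,18,78)+box(-89,-77,97.5,122.5,18,64)
pinseg=box(-57.5,57.5,-6,6,-6,6.01)+box(-67.5,-57.5,-15,15,-6,6.01)
def draw(im,n,segs,R,t,win,k,col=(255,255,0)):
    x,y,w,h=win; 
    for a,b in segs:
        p=(proj(n,np.array([a,b])@R.T+t)+.5-[x,y])*k-.5
        cv2.line(im,*[tuple(int(v*8) for v in q) for q in p],col,1,cv2.LINE_AA,3)
def crop(im,win,k): x,y,w,h=win; return cv2.resize(im[y:y+h,x:x+w],None,fx=k,fy=k,interpolation=cv2.INTER_CUBIC)
E
python3 - <<'E'
from ov import *
J=Rz(.226); O=[612.7,10.5,0]
out=[]
for n,f,w1,w2 in(("top","top0",(215,155,140,100),(405,225,60,100)),("scene","scene0",(262,255,140,100),(260,195,60,100))):
    im=cv2.imread(f"pics/{f}.png")
    a=crop(im,w1,4);draw(a,n,jigseg,J,O,w1,4)
    b=crop(im,w2,4);c=np.array([521.1,-361.2]);d=-.153;Rp=Rz(d);draw(b,n,pinseg,Rp,Rp@[-57.5,0,0]+[521.1,-361.2,6],w2,4)
    out.append(np.hstack([a,b]))
cv2.imwrite("pics/ov.png",cv2.resize(np.vstack(out),(600,600),interpolation=cv2.INTER_AREA))
E
```

```text
(no output)
```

View pics/ov.png

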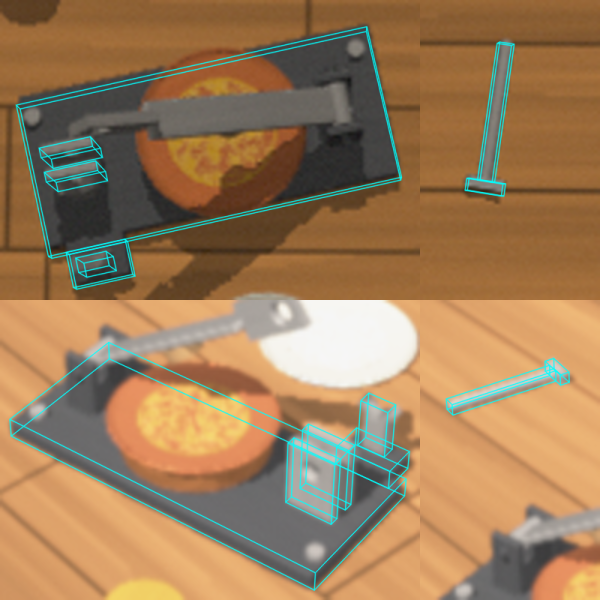

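```bash
python3 - <<'E'
from ov import *
from scipy.optimize import minimize
K=8
def hullmask(n,X,win):
    x,y,w,h=win; p=((proj(n,X)+.5-[x,y])*K).astype(np.float32)
    m=np.zeros((h*K,w*K),np.uint8); cv2.fillConvexPoly(m,cv2.convexHull(p.round().astype(np.int32)),1); return m
def obs(im,win,sat,val):
    c=crop(im,win,K); hsv=cv2.cvtColor(c,cv2.COLOR_BGR2HSV); m=((hsv[...,1]<sat)&(hsv[...,2]<val)).astype(np.uint8)
    k,l,st,ce=cv2.connectedComponentsWithStats(m); i=1+st[1:,4].argmax(); return (l==i).astype(np.uint8)
top=cv2.imread("pics/top0.png"); sc=cv2.imread("pics/scene0.png")
w=(212,158,145,98)
hsv=cv2.cvtColor(crop(top,w,1),cv2.COLOR_BGR2HSV)
m=obs(top,w,100,256)
H=cv2.convexHull(np.concatenate([c for c in cv2.findContours(m,0,2)[0]])); M=np.zeros_like(m); cv2.fillConvexPoly(M,H,1)
V=np.array([p for s in jigseg[:24] for p in s])
f=lambda q:float((hullmask("top",V@Rz(q[2]/100).T+[q[0],q[1],0],w)!=M).sum())
r=min((minimize(f,[612+a,10+b,22.6-c],method="Nelder-Mead",options=dict(initial_simplex=np.array([[612+a,10+b,22.6-c],[616,10,22],[612,14,22],[612,10,20]]))) for a in(0,3) for b in(0,-3) for c in (0,2)),key=lambda r:r.fun)
print("jig top",r.x,r.fun/K/K,M.sum()/K/K)
e=((M!=m)*80+m*100).astype(np.uint8); 
P=np.array([p for s in pinseg for p in s])
for n,im,w in(("top",top,(410,232,40,62)),("scene",sc,(262,208,52,30))):
    m=obs(im,w,90,256)
    def pm(q):
        R=Rz(q[2]/100); X=P@R.T+[q[0],q[1],6]
        return hullmask(n,X[:24],w)|hullmask(n,X[24:],w)
    g=lambda q:float((pm(q)!=m).sum())
    r=minimize(g,[464,-352,-15.3],method="Nelder-Mead",options=dict(initial_simplex=[[464,-352,-15.3],[467,-352,-15],[464,-349,-15],[464,-352,-12]]))
    print("pin",n,r.x,r.fun/K/K,m.sum()/K/K)
E
```

```text
jig top [617.47162934  10.14202837  21.82927093] 94.421875 7145.234375
pin top [ 467.23151899 -352.00046975  -15.60553752] 63.390625 261.609375
pin scene [ 463.99971065 -353.40190972  -13.29401042] 49.3125 202.109375
```

The jig fits at about (614.5, 10.3), yaw 0.221. The pin is at about (465.5, −352.7), yaw −0.15, z≈6 (triangulated 5–6). The strap is at about 0.61 rad. I'll start with the strap.

Call:
{"op": "jog_arm", "data": {"commands": [[[0,0,0],[0.06,-0.05,0.06],1],[[0,0,0],[0.1,-0.12,0.08],1],[[0,0,0],[0.14,-0.2,0.08],1],[[0,0,0],[0.18,-0.27,0.08],1],[[0,0,0],[0.22,-0.34,0.08],1],[[0,0,0],[0.26,-0.41,0.08],1],[[0,0,0],[0.29,-0.47,0.08],1],[[0,0,0],[0.32,-0.53,0.08],1]], "squeeze": 30}}

```text
t: 0.77
ee_pos: [452.0, 313.1, 262.3]
tcp_rot: [0.725, 3.056, -0.001]
force: [0.6, -0.3, -0.4]
width: 0.478
gripper_force: 0.0
```

Call:
{"op": "jog_arm", "data": {"commands": [[[0,0,0],[0.04,-0.07,0],1],[[0,0,0],[0.08,-0.14,0],1],[[0,0,0],[0.12,-0.21,0],1],[[0,0,0],[0.16,-0.28,0],1],[[0,0,0],[0.2,-0.35,0],1],[[0,0,0],[0.24,-0.42,0],1],[[0,0,0],[0.28,-0.49,0],1],[[0,0,0],[0.312,-0.533,0],1]]}}

```text
t: 1.43
ee_pos: [607.6, 44.4, 262.4]
tcp_rot: [0.729, 3.055, -0.003]
force: [0.5, -0.5, 0.4]
width: 0.009
gripper_force: 0.0
```

Call:
{"op": "jog_arm", "data": {"commands": [[[0,0,0],[-0.004,0.01,-0.06],1],[[0,0,0],[-0.004,0.01,-0.12],1],[[0,0,0],[-0.004,0.01,-0.16],1],[[0,0,0],[-0.004,0.01,-0.19],1],[[0,0,0],[-0.004,0.01,-0.22],1],[[0,0,0],[-0.004,0.01,-0.25],1],[[0,0,0],[-0.004,0.01,-0.28],1],[[0,0,0],[-0.004,0.01,-0.31],1]]}}

```text
t: 2.1
ee_pos: [604.5, 55.0, 106.6]
tcp_rot: [-0.722, -3.057, 0.0]
force: [0.3, -0.1, -0.6]
width: 0.006
gripper_force: 0.0
```

```bash
python3 - <<'E'
from ov import *
a=imaging.snapshot("scene"); b=imaging.snapshot("top")
cv2.imwrite("pics/p1.png",np.hstack([crop(a,(262,245,140,110),3),crop(b,(215,145,120,110),3)]))
E
```

```text
(no output)
```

View pics/p1.png

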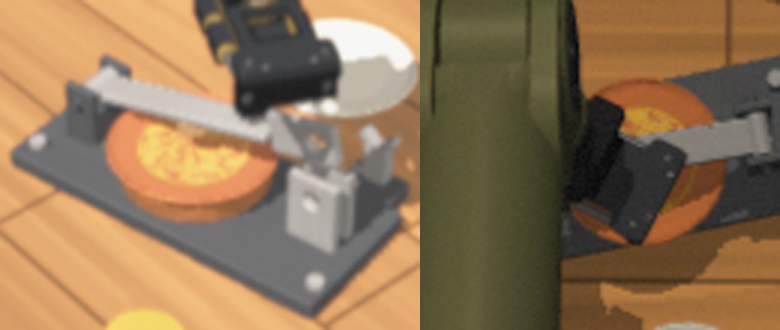

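The strap follows the press. Its tongue at (320,140) is just above the fork cheeks at (320,180), and the plate is undisturbed. Next I press down to the stop.

Call:
{"op": "jog_arm", "data": {"commands": [[[0,0,0],[0,-0.006,-0.02],1],[[0,0,0],[0,-0.006,-0.04],1],[[0,0,0],[0,-0.006,-0.06],1],[[0,0,0],[0,-0.006,-0.075],1],[[0,0,0],[0,-0.006,-0.085],1],[[0,0,0],[0,-0.006,-0.085],1],[[0,0,0],[0,-0.006,-0.085],1]]}}

```text
t: 2.78
ee_pos: [604.8, 51.8, 64.8]
tcp_rot: [-0.722, -3.057, 0.0]
force: [0.2, 0.2, 0.2]
width: 0.007
gripper_force: 0.0
```

Contact level should be about 64. I'll go down in 2 mm steps until the force rises.

Call:
{"op": "jog_arm", "data": {"commands": [[[0,0,0],[0,0,-0.004],1],[[0,0,0],[0,0,-0.004],1],[[0,0,0],[0,0,-0.008],1],[[0,0,0],[0,0,-0.008],1],[[0,0,0],[0,0,-0.008],1]]}}

```text
t: 3.2
ee_pos: [605.1, 51.8, 64.3]
tcp_rot: [0.722, 3.057, 0.002]
force: [-7.3, -0.3, 18.9]
width: 0.002
gripper_force: 9.2
```

The stop is reached: z held at 64.3 with 19 N, so the strap is down. I'll lift and go to the pin.

Call:
{"op": "jog_arm", "data": {"commands": [[[0,0,0],[0,0,0.05],1],[[0,0,0],[0,0,0.13],1],[[0,0,0],[-0.01,-0.05,0.2],1],[[0,0,0.1],[-0.04,-0.12,0.24],0.8],[[0,0,0.2],[-0.06,-0.2,0.24],0.5],[[0,0,0.3],[-0.09,-0.28,0.24],0.5],[[0,0,0.4],[-0.12,-0.36,0.24],0.5],[[0,0,0.4],[-0.14,-0.44,0.24],0.5]]}}

```text
t: 3.87
ee_pos: [534.4, -166.1, 181.3]
tcp_rot: [0.229, 3.133, 0.001]
force: [0.9, 0.0, 0.6]
width: 0.298
gripper_force: 0.0
```

Call:
{"op": "jog_arm", "data": {"commands": [[[0,0,0],[-0.03,-0.08,0],0.5],[[0,0,0],[-0.06,-0.16,0],0.5],[[0,0,0],[-0.08,-0.24,0],0.5],[[0,0,0],[-0.1,-0.32,0],0.5],[[0,0,0],[-0.12,-0.368,0],0.5],[[0,0,0],[-0.12,-0.368,0],0.5]]}}

```text
t: 4.37
ee_pos: [470.9, -356.6, 181.4]
tcp_rot: [-0.252, -3.13, 0.008]
force: [-1.4, 0.2, 0.4]
width: 0.498
gripper_force: 0.0
```

Call:
{"op": "jog_arm", "data": {"commands": [[[0,0,0],[0.008,0.004,-0.07],0.5],[[0,0,0],[0.008,0.004,-0.15],0.5],[[0,0,0],[0.008,0.004,-0.22],0.5],[[0,0,0],[0.008,0.004,-0.28],0.5],[[0,0,0],[0.008,0.004,-0.32],0.5],[[0,0,0],[0.008,0.004,-0.34],0.5],[[0,0,0],[0.008,0.004,-0.352],0.5],[[0,0,0],[0.008,0.004,-0.354],0.5]]}}

```text
t: 5.03
ee_pos: [479.7, -346.2, 3.6]
tcp_rot: [-0.234, -3.132, -0.001]
force: [0.1, 0.7, 0.6]
width: 0.499
gripper_force: 0.0
```

```bash
python3 - <<'E'
from ov import *
a=imaging.snapshot("scene"); b=imaging.snapshot("top"); print(sensors.get_state()["ee_pos"])
cv2.imwrite("pics/p2.png",np.hstack([crop(a,(250,175,80,70),4),crop(b,(390,225,90,70),4)]))
cv2.imwrite("pics/s2.png",a)
E
```

```text
[ 480.61024487 -347.09457879    5.18689266]
```

View pics/p2.png

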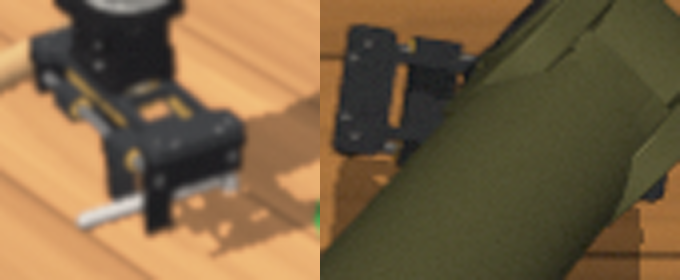

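The fingers straddle the shaft, with the finger at about (160,190) and the nose at (85,218), and the head is clear. I'll centre and close.

Call:
{"op": "jog_arm", "data": {"commands": [[[0,0,0],[-0.008,-0.008,-0.003],0.5],[[0,0,0],[-0.008,-0.008,-0.003],0.7],[[0,0,0],[-0.008,-0.008,-0.003],1],[[0,0,0],[-0.008,-0.008,-0.003],1],[[0,0,0],[-0.008,-0.008,-0.003],1],[[0,0,0],[-0.008,-0.008,-0.003],1],[[0,0,0],[-0.008,-0.008,-0.003],1]], "squeeze": 30}}

```text
t: 5.72
ee_pos: [475.9, -350.7, 2.7]
tcp_rot: [0.234, 3.132, -0.0]
force: [0.7, -0.8, 1.1]
width: 0.134
gripper_force: 9.5
```

Call:
{"op": "jog_arm", "data": {"commands": [[[0,0,0],[0,0,0],0.75],[[0,0,0],[0,0,0],0.75],[[0,0,0],[0.013,-0.002,0],0.75],[[0,0,0],[0.013,-0.002,0],1],[[0,0,0],[0.013,-0.002,0],1],[[0,0,0],[0.013,-0.002,0],1],[[0,0,0],[0.013,-0.002,0],1],[[0,0,0],[0.013,-0.002,0],1]], "squeeze": 40}}

```text
t: 6.38
ee_pos: [482.2, -351.6, 2.5]
tcp_rot: [-0.235, -3.133, -0.0]
force: [1.2, 0.3, -1.1]
width: 0.124
gripper_force: 40.0
```

Call:
{"op": "jog_arm", "data": {"commands": [[[0,0,0],[0,0,0],1],[[0,0,0],[0,0,0.01],1],[[0,0,0],[0,0,0.03],1],[[0,0,0],[0,0,0.07],1],[[0,0,0],[0,0,0.13],1],[[0,0,0],[0,0,0.2],1],[[0,0,0],[0,0,0.27],1],[[0,0,0],[0,0,0.3],1]]}}

```text
t: 7.05
ee_pos: [483.9, -353.6, 158.7]
tcp_rot: [0.235, 3.126, -0.005]
force: [1.1, -1.8, 0.7]
width: 0.126
gripper_force: 40.0
```

Call:
{"op": "jog_arm", "data": {"commands": [[[0,0,0.06],[0.006,0.05,0],1],[[0,0,0.12],[0.012,0.11,0],1],[[0,0,0.18],[0.018,0.17,0],1],[[0,0,0.24],[0.024,0.23,0],1],[[0,0,0.3],[0.03,0.29,0],1],[[0,0,0.36],[0.036,0.35,0],1],[[0,0,0.42],[0.043,0.41,0],1],[[0,0,0.473],[0.05,0.46,0],1]]}}

```text
t: 7.72
ee_pos: [507.3, -119.4, 153.7]
tcp_rot: [-0.353, 3.12, 0.001]
force: [0.6, 0.9, -0.3]
width: 0.122
gripper_force: 40.0
```

Call:
{"op": "jog_arm", "data": {"commands": [[[0,0,0],[0.006,0.07,0],1],[[0,0,0],[0.012,0.14,0],1],[[0,0,0],[0.018,0.21,0],1],[[0,0,0],[0.024,0.28,0],1],[[0,0,0],[0.032,0.35,0],1],[[0,0,0],[0.04,0.42,0],1],[[0,0,0],[0.048,0.458,-0.03],1],[[0,0,0],[0.048,0.458,-0.06],1]]}}

```text
t: 8.38
ee_pos: [532.3, 114.1, 124.2]
tcp_rot: [-0.359, 3.117, 0.005]
force: [0.1, 0.2, -1.6]
width: 0.118
gripper_force: 40.0
```

```bash
python3 - <<'E'
from ov import *
a=imaging.snapshot("scene"); b=imaging.snapshot("top"); s=sensors.get_state(); print(s["ee_pos"],s["tcp_rot"],s["force"],s["width"])
J=Rz(.221); O=np.array([614.5,10.3,0]); ws=(320,225,90,110); wt=(215,180,100,110)
A=crop(a,ws,4);draw(A,"scene",jigseg[24:],J,O,ws,4)
P=J@np.array([-61.5-16,110,0])+O+[0,0,126.0]   # expected pin: TCP z 122.6+3.4
draw(A,"scene",pinseg,J,P,ws,4,(0,255,0))
B=crop(b,wt,4);draw(B,"top",jigseg[24:],J,O,wt,4);draw(B,"top",pinseg,J,P,wt,4,(0,255,0))
cv2.imwrite("pics/p3.png",np.hstack([A,B])); cv2.imwrite("pics/s3.png",a);cv2.imwrite("pics/t3.png",b)
E
```

```text
[529.44192723 107.84949159 121.02265384] [ 3.50702571e-01 -3.11799490e+00  1.78825017e-03] [-0.0233247  -1.21690806 -0.67655928] 0.12031094469292462
```

View pics/p3.png

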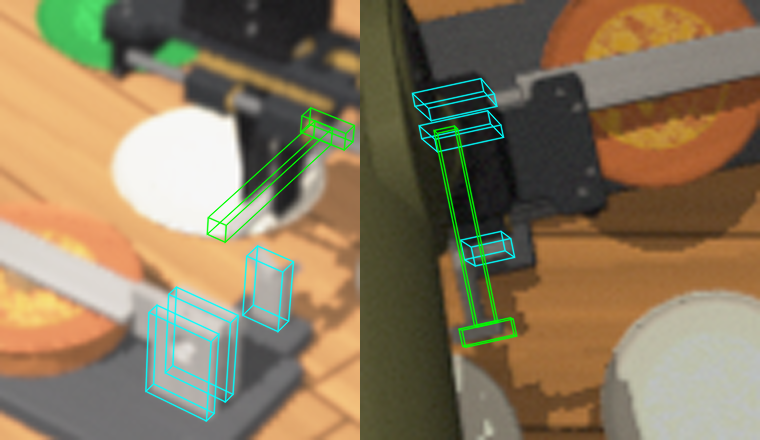

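```bash
python3 - <<'E'
from ov import *
b=cv2.imread("pics/t3.png")
hsv=cv2.cvtColor(b,cv2.COLOR_BGR2HSV)
print("rows 238-270 cols 234-262: sat")
for r in range(240,270,2): print(r,' '.join(f"{hsv[r,c,1]:3d}/{hsv[r,c,2]:3d}" for c in range(236,260,1)))
J=Rz(.221); O=np.array([614.5,10.3,0]); P=J@np.array([-77.5,110,0])+O+[0,0,126.0]
print(proj("top",[J@np.array([-67.5,y,6])+P for y in(-15,15)]),proj("top",[J@np.array([x,0,6])+P for x in(-57.5,57.5)]))
E
```

```text
rows 238-270 cols 234-262: sat
240  92/ 39  30/ 69  19/ 80  26/ 60   0/ 33  16/ 31   9/ 29  26/ 30  16/ 47  15/ 50  34/ 68  20/ 77  25/ 92  24/106  25/110  27/105  22/ 93  17/ 75   7/ 70   7/ 69   4/ 69   5/ 52 141/116 161/165
242 119/ 62  87/103  40/102  26/100  27/ 85  24/ 74  26/ 59  27/ 93  23/102  27/103  26/108  25/114  27/115  23/112  32/112  23/100  26/ 97  10/ 79   4/ 71   0/ 69  10/ 73   8/ 64 113/ 86 163/155
244 165/162 151/149  52/132  25/135  24/125  23/ 87  15/ 67  33/ 78  22/ 91  27/ 95  28/ 92  24/ 84  21/ 61  10/ 53  19/ 55  19/ 55  12/ 64   7/ 70   7/ 71  10/ 74   7/ 70   4/ 69  10/ 50 158/139
246 163/161 164/159  89/134  32/129  23/111  24/ 85  22/ 71  17/ 59  14/ 55  10/ 52  10/ 53  21/ 49  21/ 48   6/ 45   0/ 47  11/ 47   9/ 57   9/ 58  14/ 55  25/ 52  41/ 44  90/ 54 115/ 60 162/140
248 163/149 161/157 139/134  61/101  20/ 91  18/ 83  30/ 76  27/ 67  15/ 50  31/ 49  37/ 48  62/ 49  96/ 53 108/ 59 131/ 70 120/ 72 147/ 80 150/ 95 155/ 99 152/ 99 154/ 98 159/ 98 156/100 160/134
250 161/147 159/157 160/153  93/113  28/ 91  23/ 90  25/ 82  19/ 66  99/ 77 151/ 93 158/1
[... 1288 characters left out ...]
07/ 43 132/ 81  46/ 95  20/ 90  25/ 91  28/ 91  28/ 92  34/ 91  51/ 85  61/ 83  87/ 79 112/ 84 148/126 162/151 163/158 163/160 165/159 164/160 166/157 164/160 164/162 162/161 160/161 161/160
266  93/ 44 137/ 82 154/137 149/144 155/151 156/163 167/163 161/127 150/107 159/104 155/105 162/104 162/124 161/135 160/115 160/105 157/151 160/166 162/164 160/167 158/165 157/166 159/168 161/166
268  91/ 45  99/ 59 114/155 109/173 137/149 159/138 158/139 159/130 160/113 165/108 162/107 158/108 167/107 157/107 161/108 157/109 162/156 163/169 161/169 158/169 160/166 165/161 158/161 160/161
[[253.04544363 263.23763813]
 [240.16297759 266.06715558]] [[245.7198176  260.37133375]
 [235.5837406  211.57319877]]
```

Call:
{"op": "jog_arm", "data": {"commands": [[[0,0,0],[0.004,0.001,-0.03],1],[[0,0,0],[0.004,0.001,-0.06],1],[[0,0,0],[0.004,0.001,-0.08],1],[[0,0,0],[0.004,0.001,-0.08],1],[[0,0,0],[0.004,0.001,-0.08],1],[[0,0,0],[0.004,0.001,-0.08],1]]}}

```text
t: 8.98
ee_pos: [534.0, 107.5, 83.8]
tcp_rot: [-0.346, 3.121, 0.0]
force: [0.2, 0.2, -0.0]
width: 0.119
gripper_force: 40.0
```

```bash
python3 - <<'E'
from ov import *
a=imaging.snapshot("scene"); b=imaging.snapshot("top"); s=sensors.get_state(); print(s["ee_pos"],s["tcp_rot"],s["force"],s["width"])
cv2.imwrite("pics/s4.png",a);cv2.imwrite("pics/t4.png",b)
ws=(345,255,56,70); wt=(222,195,44,70)
cv2.imwrite("pics/p4.png",np.hstack([crop(a,ws,8)[:560],crop(b,wt,8)]))
E
```

```text
[534.02220053 107.79763532  83.7909348 ] [-3.46944247e-01  3.12045272e+00  5.98137446e-04] [-0.0037484  -0.10649966 -0.54447302] 0.11998458605302466
```

View pics/p4.png

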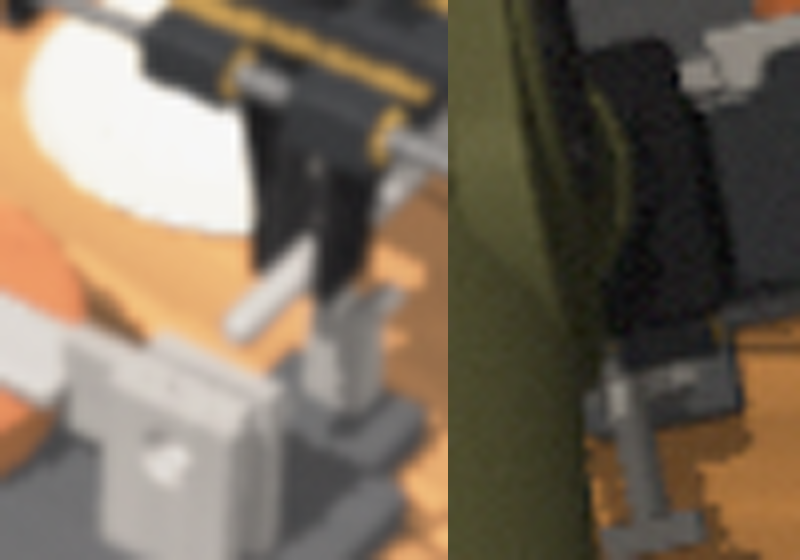

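The pin is level and close above the rests, its nose at (240,325) just short of the near cheek. In the top view the shaft looks a few mm too far to +y, so I'll quantify that.

```bash
python3 - <<'E'
from ov import *
b=cv2.imread("pics/t4.png"); h=cv2.cvtColor(b,cv2.COLOR_BGR2HSV)
pts=[]
for r in range(248,260):
    row=h[r,236:262]; m=(row[:,1]<75)&(row[:,2]>55); c=np.nonzero(m)[0]+236
    if len(c): print(r,c.min(),c.max(),len(c)); pts.append((r,c.mean(),len(c)))
pts=[(r,c) for r,c,n in pts if n<=7]
hd=(222+(655-448)/8,195+551/8)   # head back edge centre
# top-only pin: z fixed 86(top of head 92), unknown x,y,yaw
J=Rz(.218)
def res(q):
    R=Rz(q[2]); P=np.array([q[0],q[1],86.])
    A=proj("top",[R@np.array([x,0,5])+P for x in(-57.5,-20)])
    f=lambda r:A[0,0]+(r-A[0,1])*(A[1,0]-A[0,0])/(A[1,1]-A[0,1])
    return [f(r)-c for r,c in pts]+[proj("top",R@np.array([-67.5,0,6])+P)[0,1]-hd[1], 0.5*(proj("top",R@np.array([-67.5,0,6])+P)[0,0]-hd[0])]
r=least_squares(res,[517,101,.22],x_scale=[1,1,.01]); print("pin top",r.x,np.round(r.fun,2))
# jig top only incl. rest & cheeks: manual picks from top0
for jx,jy,w in((617.5,10.1,.218),(614.5,10.3,.221),(612.7,10.5,.226)):
    loc=Rz(w).T@(np.array([r.x[0],r.x[1],0])-[jx,jy,0]); print("pin in jig",loc.round(1),"yaw diff",r.x[2]-w)
S=lambda u,v:(345+u/8,255+v/8)
print("scene nose obs",S(238,328))
for z in(84,86,88):
  print(z,proj("scene",Rz(r.x[2])@np.array([57.5,0,0])+[r.x[0],r.x[1],z]))
# rest in top0: gray patch
t=cv2.imread("pics/top0.png"); J=Rz(.218);O=np.array([617.5,10.1,0])
print("rest top corners model",proj("top",[J@np.array([x,y,64])+O for x in(-89,-77) for y in(97.5,122.5)]).round(1).tolist())
g=t[232:256,236:258].max(2); print(g)
E
```

```text
248 239 246 8
249 242 247 6
250 243 247 5
251 243 247 5
252 243 247 5
253 244 247 4
254 244 248 5
255 244 248 5
256 244 248 5
257 244 248 5
258 245 248 4
259 245 253 9
pin top [5.18538964e+02 1.03709850e+02 2.22734352e-01] [ 0.11 -0.18  0.03  0.24 -0.05 -0.34 -0.13  0.08  0.29 -0.    0.01 -0.1 ]
pin in jig [-76.4 112.8   0. ] yaw diff 0.0047343516389475315
pin in jig [-73.2 112.2   0. ] yaw diff 0.0017343516389475289
pin in jig [-70.9 111.9   0. ] yaw diff -0.0032656483610524756
scene nose obs (374.75, 296.0)
84 [[372.6462199  297.79899771]]
86 [[372.68544222 297.12194991]]
88 [[372.72472838 296.44372579]]
rest top corners model [[250.8, 240.9], [240.6, 243.1], [249.8, 236.0], [239.6, 238.2]]
[[ 46  45  45  45  44  45  45  42  43  47  42  44  46  45  51  51  65  68
   69  61  41  50]
 [ 47  50  46  48  43  48  49  51  48  47  48  49  50  51  63  67  68  68
   68  64  46  80]
 [ 45  42  44  44  48  51  66  69  58  52  65  71  68  68  67  68  69  68
   70  65  44  77]
 [ 44  49  50  51  64  68  69  66  68  70  67  65  69  69  71  69  68  65
   68  66  54  64]
 [ 41  63  68  69  67  68 
[... 1134 characters left out ...]
3  45  52  54  66  67  77  90
   91  93  93  94]
 [148 148 147 113  69  52  47  47  49  68  69  77  91  95  92  95  93  95
   94  95  93  96]
 [147 148 148 140 102  73  77  89  95  94  93  92  94  93  93  93  95  95
   94  93  94  94]
 [149 149 151 114  96  91  96  95  92  96  98  96  96  96  94  96  95  96
   94  96  97 106]
 [153 152 154 124 100  96  96  99  97  98  98  98  97  97  96  97  99 110
  112 108 109 141]
 [156 157 155 155 119  98  98  96  98  99  99 100  97  99  97  98  99 134
  151 154 155 154]
 [155 155 154 153 127 105 107 111 111 112 104  98  99  97  99  96 100  99
  143 156 155 155]
 [156 155 158 154 156 125 144 155 155 156 120  96  99  98 100  99  98 100
  141 158 156 155]]
```

The pin lies at jig x≈−73.5, and its y matches the rest's measured image position within about 1 mm, parallel to 0.005 rad. I'll back off 2.5 mm and lower it gently.

Call:
{"op": "jog_arm", "data": {"commands": [[[0,0,0],[-0.005,-0.001,-0.01],1],[[0,0,0],[-0.005,-0.001,-0.025],1],[[0,0,0],[-0.005,-0.001,-0.036],1],[[0,0,0],[-0.005,-0.001,-0.041],1],[[0,0,0],[-0.005,-0.001,-0.046],1],[[0,0,0],[-0.005,-0.001,-0.05],1],[[0,0,0],[-0.005,-0.001,-0.05],1]], "squeeze": 20}}

```text
t: 9.67
ee_pos: [531.1, 106.3, 57.7]
tcp_rot: [-0.347, 3.122, -0.002]
force: [-0.2, -2.5, 0.8]
width: 0.127
gripper_force: 20.0
```

Call:
{"op": "jog_arm", "data": {"commands": [[[0,0,0],[0,0,-0.003],1],[[0,0,0],[0,0,-0.003],1],[[0,0,0],[0,0,-0.006],1],[[0,0,0],[0,0,-0.006],1],[[0,0,0],[0,0,-0.006],1]]}}

```text
t: 10.08
ee_pos: [532.1, 105.3, 56.3]
tcp_rot: [-0.345, 3.121, -0.003]
force: [-2.6, -4.7, 10.0]
width: 0.128
gripper_force: 20.0
```

Seated (Fz=10 N). I'll release slightly so the pin settles in the V's, shift −1 mm in y, and regrip.

Call:
{"op": "jog_arm", "data": {"commands": [[[0,0,0],[0,-0.003,0.002],0.76],[[0,0,0],[0,-0.003,0.002],0.76],[[0,0,0],[0,-0.003,0.002],0.76],[[0,0,0],[0,-0.003,0.002],1],[[0,0,0],[0,-0.003,0.002],1],[[0,0,0],[0,-0.003,0.002],1],[[0,0,0],[0,-0.003,0.002],1]], "squeeze": 12}}

```text
t: 10.67
ee_pos: [530.8, 105.0, 55.4]
tcp_rot: [0.347, -3.122, 0.001]
force: [0.9, -3.1, -0.1]
width: 0.13
gripper_force: 12.0
```

Call:
{"op": "jog_arm", "data": {"commands": [[[0,0,0],[0.005,-0.001,0],1],[[0,0,0],[0.01,0,0],1],[[0,0,0],[0.015,0.001,0],1],[[0,0,0],[0.02,0.0025,0],1],[[0,0,0],[0.02,0.0025,0],1]]}}

```text
t: 11.08
ee_pos: [541.5, 107.4, 55.6]
tcp_rot: [-0.348, 3.121, 0.0]
force: [0.4, -2.0, -0.4]
width: 0.131
gripper_force: 12.0
```

Call:
{"op": "jog_arm", "data": {"commands": [[[0,0,0],[0.005,0.001,0],1],[[0,0,0],[0.01,0.002,0],1],[[0,0,0],[0.015,0.003,0],1],[[0,0,0],[0.02,0.004,0],1],[[0,0,0],[0.024,0.005,0],1],[[0,0,0],[0.024,0.005,0],1]]}}

```text
t: 11.58
ee_pos: [552.7, 109.8, 55.5]
tcp_rot: [0.348, -3.122, -0.0]
force: [-1.4, -0.7, 1.6]
width: 0.132
gripper_force: 13.4
```

```bash
python3 - <<'E'
from ov import *
a=imaging.snapshot("scene"); b=imaging.snapshot("top"); s=sensors.get_state(); print(s["ee_pos"],s["tcp_rot"],s["force"],s["width"])
cv2.imwrite("pics/s5.png",a);cv2.imwrite("pics/t5.png",b)
h=cv2.cvtColor(b,cv2.COLOR_BGR2HSV)
for r in range(236,266):
    row=h[r,236:262]; c=np.nonzero((row[:,1]<75)&(row[:,2]>75))[0]+236
    print(r,(c.min(),c.max(),len(c)) if len(c) else 0,end="; ")
for x in(-31.5,-51.5,-74.5): print(x,proj("top",[Rz(.221)@np.array([x+d,112,66])+[615,10.3,0] for d in(-67.5,-57.5)]).round(1).tolist())
E
```

```text
[552.65898857 109.80185536  55.51578847] [ 3.47901377e-01 -3.12210500e+00 -3.78852308e-04] [-1.23467611 -0.2770069  -0.26493486] 0.13182866229027093
236 (np.int64(242), np.int64(245), 4); 237 (np.int64(242), np.int64(246), 5); 238 (np.int64(243), np.int64(245), 3); 239 (np.int64(243), np.int64(250), 6); 240 (np.int64(241), np.int64(250), 9); 241 (np.int64(240), np.int64(250), 10); 242 (np.int64(243), np.int64(250), 6); 243 (np.int64(244), np.int64(246), 3); 244 (np.int64(244), np.int64(246), 3); 245 (np.int64(244), np.int64(247), 4); 246 (np.int64(244), np.int64(247), 4); 247 (np.int64(245), np.int64(247), 3); 248 (np.int64(245), np.int64(247), 3); 249 (np.int64(245), np.int64(247), 3); 250 (np.int64(245), np.int64(248), 4); 251 (np.int64(245), np.int64(253), 7); 252 (np.int64(246), np.int64(253), 8); 253 (np.int64(243), np.int64(254), 12); 254 (np.int64(242), np.int64(254), 13); 255 (np.int64(242), np.int64(251), 10); 256 (np.int64(242), np.int64(247), 6); 257 0; 258 0; 259 0; 260 0; 261 0; 262 0; 263 0; 264 0; 265 0; -31.5 [[245.6, 247.3], [244.8, 243.2]]
-51.5 [[247.3, 255.4], [246.5, 251.3]]
-74.5 [[249.3, 264.8], [248.4, 260.7]]
```

The top image puts the pin origin at about −51.7, with the nose through the near cheek and tongue and about 20 mm to go. I'll regrip 23 mm further back and continue.

Call:
{"op": "jog_arm", "data": {"commands": [[[0,0,0],[0,0,0],0.76],[[0,0,0],[0,0,0],0.76],[[0,0,0],[-0.02,-0.0045,0],0.76],[[0,0,0],[-0.045,-0.01,0],0.76],[[0,0,0],[-0.045,-0.01,0],0.76],[[0,0,0],[-0.045,-0.01,0],1],[[0,0,0],[-0.045,-0.01,0],1],[[0,0,0],[-0.045,-0.01,0],1]], "squeeze": 20}}

```text
t: 12.35
ee_pos: [530.8, 104.8, 55.9]
tcp_rot: [-0.348, 3.121, 0.0]
force: [-0.7, 0.5, 1.4]
width: 0.128
gripper_force: 20.0
```

Call:
{"op": "jog_arm", "data": {"commands": [[[0,0,0],[0.006,0.0013,0],1],[[0,0,0],[0.012,0.0027,0],1],[[0,0,0],[0.018,0.004,0],1],[[0,0,0],[0.024,0.0053,0],1],[[0,0,0],[0.03,0.0066,0],1],[[0,0,0],[0.034,0.0075,0],1],[[0,0,0],[0.034,0.0075,0],1]]}}

```text
t: 12.93
ee_pos: [547.6, 108.5, 55.8]
tcp_rot: [0.348, -3.122, 0.0]
force: [-3.1, -1.0, 5.0]
width: 0.129
gripper_force: 20.0
```

Call:
{"op": "jog_arm", "data": {"commands": [[[0,0,0],[0.003,0.0007,0],1],[[0,0,0],[0.006,0.0013,0],1],[[0,0,0],[0.009,0.002,0],1],[[0,0,0],[0.009,0.002,0],1]]}}

```text
t: 13.27
ee_pos: [550.0, 109.0, 55.7]
tcp_rot: [0.347, -3.117, 0.0]
force: [-8.9, -2.8, 9.3]
width: 0.123
gripper_force: 20.0
```

```bash
python3 - <<'E'
from ov import *
a=imaging.snapshot("scene"); b=imaging.snapshot("top"); s=sensors.get_state(); print(s["ee_pos"],s["force"],s["width"])
cv2.imwrite("pics/s6.png",a);cv2.imwrite("pics/t6.png",b)
h=cv2.cvtColor(b,cv2.COLOR_BGR2HSV)
for r in range(236,256):
    row=h[r,236:262]; c=np.nonzero((row[:,1]<75)&(row[:,2]>75))[0]+236
    print(r,(int(c.min()),int(c.max()),len(c)) if len(c) else 0,end="; ")
E
```

```text
[550.03468083 108.98152544  55.70510401] [-7.30358319 -1.53202825  8.859756  ] 0.126682506225273
236 (242, 245, 4); 237 (242, 245, 4); 238 (243, 245, 3); 239 (243, 250, 6); 240 (242, 250, 8); 241 (242, 250, 6); 242 (240, 250, 9); 243 (243, 251, 7); 244 (245, 251, 7); 245 (241, 251, 11); 246 (240, 251, 12); 247 (241, 249, 9); 248 (241, 244, 4); 249 0; 250 0; 251 0; 252 0; 253 0; 254 0; 255 0;
```

The head back edge is at row 247.4, where home predicts 247.3, and resistance rose to 9 N, so the head is home. I'll release, lift and verify.

Call:
{"op": "jog_arm", "data": {"commands": [[[0,0,0],[0,0,0],0.74],[[0,0,0],[0,0,0],0.74],[[0,0,0],[0,0,0],0.74],[[0,0,0],[-0.006,-0.001,0.02],0.74],[[0,0,0],[-0.006,-0.001,0.06],0.74],[[0,0,0],[-0.006,-0.001,0.12],0.74],[[0,0,0],[-0.006,-0.001,0.2],0.74],[[0,0,0],[-0.006,-0.001,0.27],0.74]]}}

```text
t: 14.03
ee_pos: [548.7, 108.7, 193.0]
tcp_rot: [-0.347, 3.121, 0.0]
force: [1.2, 0.1, -0.2]
width: 0.258
gripper_force: 0.0
```

Call:
{"op": "jog_arm", "data": {"commands": [[[0,0,0],[-0.08,-0.05,0.02],0.74],[[0,0,0],[-0.12,-0.12,0.04],0.74],[[0,0,0],[-0.14,-0.2,0.06],0.74],[[0,0,0],[-0.14,-0.28,0.06],0.74],[[0,0,0],[-0.14,-0.36,0.06],0.74],[[0,0,0],[-0.14,-0.44,0.06],0.74],[[0,0,0],[-0.14,-0.5,0.06],0.74],[[0,0,0],[-0.14,-0.5,0.06],0.74]]}}

```text
t: 14.7
ee_pos: [477.6, -149.5, 221.9]
tcp_rot: [-0.33, 3.122, -0.006]
force: [-1.3, -0.5, 0.1]
width: 0.259
gripper_force: 0.0
```

```bash
python3 - <<'E'
from ov import *
a=imaging.snapshot("scene"); b=imaging.snapshot("top"); s=sensors.get_state(); print(s["t"],s["ee_pos"],s["force"])
cv2.imwrite("pics/s7.png",a);cv2.imwrite("pics/t7.png",b)
J=Rz(.221); O=np.array([614.5,10.3,0])
ws=(262,245,140,110); wt=(215,155,140,110)
A=crop(a,(315,270,90,75),6)[:,:400]; A=crop(a,(330,270,66,75),6); B=crop(b,(218,175,66,75),6)
cv2.imwrite("pics/p7.png",np.hstack([A,B]))
E
```

```text
14.8 [ 478.61040191 -142.47923207  221.24918149] [ 0.15804042  0.67672168 -0.3213512 ]
```

View pics/p7.png

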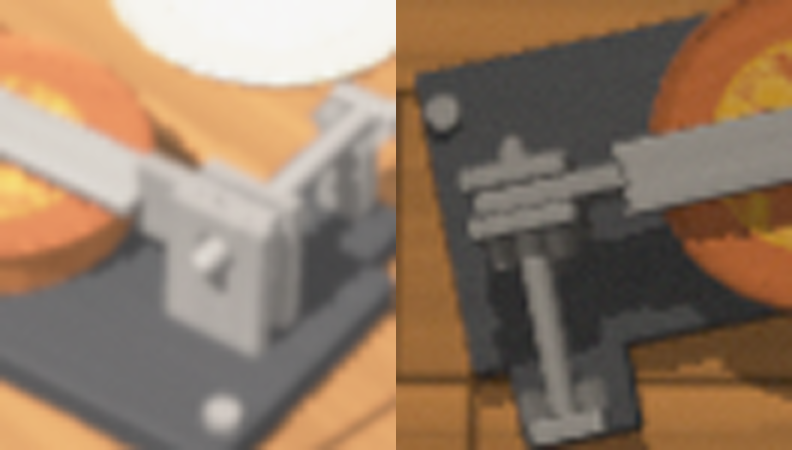

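The nose stands out of the far cheek (205,258 in scene; 512,148 in top), and the tongue sits between the cheeks. The head is against the rear rest (565,425), the strap is level, and the plate is in place. I'll do one numeric check and then hand in.

```bash
python3 - <<'E'
from ov import *
b=cv2.imread("pics/t7.png"); b6=cv2.imread("pics/t6.png")
for im in(b6,b):
    h=cv2.cvtColor(im,cv2.COLOR_BGR2HSV)
    print([(r,int(((h[r,236:262,1]<75)&(h[r,236:262,2]>75)).sum())) for r in range(243,251)])
# plate shift: orange/yellow area centroid in scene/top unaffected by arm
for n,f0,f1,w in(("scene","scene0","s7",(280,270,80,50)),):
    for f in(f0,f1):
        c=crop(cv2.imread(f"pics/{f}.png"),w,1); hs=cv2.cvtColor(c,cv2.COLOR_BGR2HSV); m=(hs[...,0]>20)&(hs[...,0]<32)&(hs[...,1]>150)
        ys,xs=np.nonzero(m); print(f,np.percentile(xs,[5,95]),np.percentile(ys,[5,95]))
J=Rz(.221);O=np.array([615,10.3,0])
print("nose top predicted at home",proj("top",J@np.array([26,111.5,60])+O),"seen",(218+(513-396)/6,175+138/6))
s=sensors.get_state(); print(s["force"],abs(s["dq"]).max())
ticket.close_job()
E
```

```text
[(243, 7), (244, 7), (245, 11), (246, 12), (247, 9), (248, 4), (249, 0), (250, 0)]
[(243, 14), (244, 14), (245, 14), (246, 14), (247, 11), (248, 6), (249, 0), (250, 0)]Traceback (most recent call last):
  File "<stdin>", line 10, in <module>
    return _quantile_unchecked(
        a, q, axis, out, overwrite_input, method, keepdims, weights)
    return _ureduce(a,
                    func=_quantile_ureduce_func,
    ...<5 lines>...
                    overwrite_input=overwrite_input,
                    method=method)
    r = func(a, **kwargs)
    result = _quantile(arr,
                       quantiles=q,
    ...<2 lines>...
                       out=out,
                       weights=wgt)
    previous = arr[previous_indexes]
               ~~~^^^^^^^^^^^^^^^^^^
IndexError: index 0 is out of bounds for axis 0 with size 0
```

The head hasn't moved since release. The plate check only failed on my colour mask, and the plate was visibly in place in every picture. Handing in.

```bash
python3 - <<'E'
from ov import *
J=Rz(.221);O=np.array([615,10.3,0])
print(proj("top",J@np.array([26,111.5,60])+O),(218+(513-396)/6,175+138/6))
print(ticket.close_job())
E
```

```text
[[235.7263445  197.33188299]] (237.5, 198.0)
the job is handed in; nothing more can be done
None
```

Job handed in at about 15 s, verdict not shown: the strap is down on its stop and the pin is through fork and tongue with its head home (nose seen within about 4 mm of its predicted home position). The plate looked in place in the pictures, but I have no numeric check that it or the bystanders stayed put.

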